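# Vent a laboratory pressure vessel at its locked bleed valve

### The arm

A 6-joint arm with a two-finger parallel gripper is mounted at the origin on the work surface. World frame = base frame: x ahead of the robot, y to its left, z up, the work surface at z = 0. Lengths are in m, angles in rad, forces in N, time in s.
With the tool pointing down it reaches from about 0.375 to 0.75 m from the base axis. Payload 9 kg.
Tool frame: the origin (TCP) lies on the mounting face of the last link; the fingertips stand 173 mm ahead of it and the grasp point (between the pads) lies 155 mm ahead of it (env.pinch_z is the distance from the TCP to the grasp point, in m); x points along the fingers, y is the direction in which the jaws open and shut, and the axes are right-handed (so a half turn about x gives the same grasp; the last joint's range is limited). The gripper opens to 85 mm and grips with 20 to 120 N. Pads are 22 mm wide; open, the fingers measure 114 mm over their backs; the gripper's body (76 mm by 85 mm) begins 54 mm behind the grasp point. The pads swing forward as they close: fully open they stand 13 mm farther back than shut.
Start: joints at [-1.451, 0.104, 0.097, 1.564, 0, 1.353], TCP at [0.199, -0.566, 0.405] pointing down, gripper open.
Joint ranges: [-2.99, 2.99], [-0.84, 1.86], [-1.1, 1.16], [-1.84, 2.11], [-1.51, 1.56], [-3.14, 3.14]. Speed limits (rad/s): [2.22, 2.22, 2.57, 3.14, 3.14, 3.14].

### API

Orientations are given as a unit quaternion [x, y, z, w].
In Python, from bench import env gives the robot as it stands. The module is installed in compiled form; this text tells all that it offers.
- The arm moves only by the tool apply_moves, never from a script. Its argument "plan" is a list of rows, each a list of 7 numbers: the opening, from 0 (shut) to 1 (fully open), then the shift along the world's x, y, z in mm, then the turn, a rotation vector about the world's x, y, z in rad. A call has 1 to 20 rows; each row shifts and turns the commanded pose from where the row before left it; what a row does not reach is not made up. A row lasts 1/10 s, in which the tool goes at most 50 mm and 8.59 degrees, less where a joint would pass 70% of its speed; a pose out of reach is approached as far as the arm can. A call with a gripper value outside its range is refused whole. The fingers move at their own pace and stop on an object; "squeeze" is the grip in N (left out, the last holds). Time passes only in rows, so rows that do not move let the fingers close. It gives the time, the measured TCP pose, the force and the opening at its end, in the units of the state.
- env.observe(): the state, without advancing time (a new reading comes with each control period).
- env.snapshot(name): name is "scene" or "top" or "wrist"; returns the picture (480x640x3 uint8, red, green, blue); there is no depth.
- env.get_calibration(name): a dict with "fx", "fy", "cx", "cy" (pixels), "rvec" (rotation vector, rad) and "tvec" (3), from world to camera coordinates, as OpenCV has them. Camera axes: x right, y down, z forward; pixel columns grow to the right and rows downward; lengths in m; the calibration is good to about 2 mm. A picture is of the moment at which its call begins: read the wrist's pose just before it. get_calibration takes no time and is no camera call; for the wrist camera it gives the pose at the moment of the call.
- env.job_done(): hands the job in, once; it reports no verdict.
Trained networks look in the newest picture that a camera, given by its name, has taken for a name from the list of things; names that differ only in an ending like _2 or _b are one class to them, and where a whole thing is asked for, a point or a joint stands for the part that bears it (a point fixed in the world has none). Each returns a list of dicts, best first, with "p" (0 to 1); they miss things now and then, are a little off and sometimes report something else, mostly with a low value. They report only what shows in the picture. A call takes as long as a camera call.
- env.look_for(camera, name): "centre" ([row, column] in pixels, amid what is visible of it).
The state is a dict: "time_s": time; "q": joint angles; "qvel": joint speeds; "tau": joint torques, N m; "tcp_pos": TCP position; "orientation": TCP orientation; "wrist_force": force on the tool from outside, world axes, zero at the start; "ft_torque": the same for the moment, N m; "finger_gap": finger opening in m.
Only numpy, scipy, OpenCV 4.12 (cv2) and the standard library are available. Lean on these libraries where they do the work, as an engineer would, in place of code of your own. Each camera call takes 0.05 s, during which the arm holds its last target. There are 200 camera calls.

### The job

Vent the steel pressure vessel that carries the bleed valve with the knurled lock nut: unscrew the lock nut (anticlockwise) as far as it goes, then press the freed valve tip gently all the way in, keep it pressed for two seconds, and let it spring back, leaving the nut unscrewed. Do not touch the other vessel, whose port is plugged, and do not push or knock over the other things on the bench.

Things in the scene. Friction and masses are not known exactly. Their poses are not given: they have to be found in the camera images.
- vent_vessel: The stainless pressure vessel to vent, bolted down: cylinder 170 mm in diameter and 78 mm tall, then a cone sloping up 25 deg to a clamped cover (diameter 60, top at 125 mm). A gauge (diameter 48, top at 136 mm) sits on the cone's +y side, the bleed valve on its -x side, which faces the robot within 0.4 rad. Origin: centre of its underside; z up.
- valve_foot (a point): Foot of the bleed valve on the cone, 50 mm from the vessel's axis, 94 mm above the bench. z points out along the valve's axis, which leans 25 deg from vertical towards the vessel's -x side. From here along z: boss to 8 mm (diameter 40), brass hexagon (30 wide) to 26 mm, round seat (diameter 29) to 36 mm, then nut and tip.
- nut_mid (a point): Centre of the knurled brass lock nut (diameter 36, 20 mm tall); z points out along the valve's axis, x and y turn with the nut. Screwed down it lies 46 mm along z from valve_foot; unscrewing lifts the nut along the stem 8 mm per turn. It takes about 0.1 N m to turn and cannot come off. Below the nut's lower face there is 28 mm of free room beside the valve for finger ends.
- nut (a joint): Turning of the lock nut, rad: 0 = screwed down on its seat, growing as it is unscrewed (anticlockwise seen from outside, looking down on the valve); end stop at 4.7 rad (three quarters of a turn), where the nut stands 6 mm up the stem. It starts at 0 to 0.35 and stays where it is left.
- tip_top (a point): Top centre of the valve tip: a steel button, diameter 19, 12 mm tall, at the end of the stem (diameter 14) beyond the nut. z points out along the valve's axis and does not turn. With the valve shut it lies 76 mm along z from valve_foot, 20 mm beyond the top of the screwed-down nut, 14 mm beyond that of the unscrewed nut.
- stem (a joint): How far the stem, with tip and nut, is pushed in along the valve's axis, m: 0 = out, valve shut; 0.0055 = fully in, at its solid stop. The nut rides on the stem and meets the seat, so the stem goes in only as far as the nut has been unscrewed (1.3 mm per rad). A spring pushes it out: about 4 N to start, 9 N fully in.
- tip: The steel valve tip itself (see tip_top). Origin: at the foot of the valve on the cone; z out along the valve's axis.
- plugged_vessel: A second vessel, the same in all but the port: instead of the valve it carries a plain two-step hexagon plug, 32 mm tall, with no knurled nut. Bolted to the bench on the other side (left and right change over from run to run). To be left alone. Origin: centre of its underside.
- tube_rack: aluminium rack, 75 x 130 x 70 mm, with eight upright capped test tubes (165 mm tall in all), left of the working area; bystander, loose. Origin: centre of its underside.
- wash_bottle: white bottle with red cap, diameter 64, 165 mm tall; bystander, loose. Origin: centre of its underside.
- jar: white jar with yellow lid, diameter 84, 105 mm tall; bystander, loose. Origin: centre of its underside.
- ivory_tube: ivory plastic sample tube standing upright between the vessels, diameter 40, 122 mm tall; bystander, loose. Origin: centre of its underside.
- stopper: ivory conical stopper standing between the vessels, diameter 44 at the foot, 36 mm tall; bystander, loose. Origin: centre of its underside.
- spanner: steel open-ended spanner lying flat in front of the vessels, 170 mm long; bystander, loose. Origin: centre of its underside, on the bench.
- beaker: clear plastic beaker, diameter 64, 75 mm tall; bystander, loose. Origin: centre of its underside.

How it is judged:
On the way, in this order (a step that is already met when the one before it is completed fails the run):
1. the lock nut has been unscrewed to its end stop (beyond 4.2 of 4.7 rad) (value of joint nut above 4.2 rad), for 0.2 s.
2. with the nut backed off, the valve tip is pressed in (more than 4.2 of 5.5 mm) and kept so for 1.5 s (value of joint stem above 0.0042 m and value of joint nut above 4.2 rad), for 1.5 s.
At the end, for the whole second after the job is handed in: The lock nut stands unscrewed (beyond 4.2 of 4.7 rad), the valve tip, after having been pressed in for at least 1.5 s, has sprung back out (within 1.5 mm), the robot has let go, and nothing else was disturbed (value of joint nut above 4.2 rad and value of joint stem below 0.0015 m); the robot touches nothing.
It fails at once if the valve tip is pressed with more than 40 N (contact force between any of the fingers, the arm and tip above 40 N).
It fails at once if the plugged vessel is touched (more than 3 N) (contact force between any of the fingers, the arm and plugged_vessel above 3 N).
It fails at once if a bystander is pushed more than 30 mm or tipped more than 0.5 rad (distance of any of tube_rack, wash_bottle, jar, ivory_tube, stopper, spanner, beaker from where it was at the start of the episode above 0.03 m or angle between any of tube_rack, wash_bottle, jar, ivory_tube, stopper, spanner, beaker's own z axis and vertical above 0.5 rad).
It also fails if it takes over 67 s, if anything falls off the work surface, if the arm or the gripper's body presses on something with over 40 N, if the wrist force passes 120 N, or if a joint passes its speed limit or range.

## Working session

There is one attempt and no reset: what is moved stays moved. The work goes in short steps, Python scripts to look and compute and a tool call to move; the robot and the scene stay as the last step left them, time stands still between calls to the robot, and variables do not carry over. Pictures are saved under pics/ and viewed, about 8 in all and at most 12, crops included, and the job is handed in when it is done.

Besides the shell and the picture viewer there is one more tool, called as a command line: name --pt "numbers of a row" for each row, then --argument value for the rest. apply_moves: Moves the arm, as the interface text tells. Its arguments: {"type":"object","properties":{"plan":{"type":"array","items":{"type":"array","items":{"type":"number"}}},"squeeze":{"type":"number"}},"required":["plan"]}

```bash
mkdir -p pics; cat > h.py <<'E'
import numpy as np, cv2
from bench import env
from scipy.spatial.transform import Rotation as R
def cam(n):
    c=env.get_calibration(n); Rm=cv2.Rodrigues(np.array(c['rvec'],float))[0]; t=np.array(c['tvec'],float).ravel()
    K=np.array([[c['fx'],0,c['cx']],[0,c['fy'],c['cy']],[0,0,1]]); return K,Rm,t
def ray(C,rc):
    K,Rm,t=C; d=Rm.T@np.linalg.solve(K,[rc[1],rc[0],1.]); return -Rm.T@t,d/np.linalg.norm(d)
def atz(C,rc,z):
    o,d=ray(C,rc); return o+d*(z-o[2])/d[2]
def proj(C,p):
    K,Rm,t=C; q=K@(Rm@np.asarray(p)+t); return q[1]/q[2],q[0]/q[2]
def tri(L):
    A=0;b=0
    for C,rc in L:
        o,d=ray(C,rc);M=np.eye(3)-np.outer(d,d);A=A+M;b=b+M@o
    return np.linalg.solve(A,b)
def save(n,f):
    im=env.snapshot(n); cv2.imwrite(f,im[:,:,::-1]); return im
E
python3 - <<'E'
from h import *
for n in ['scene','top']:
    save(n,f'pics/{n}0.png');C=cam(n);print(n,'pos',ray(C,(240,320))[0].round(3))
    for k,z in [('vent_vessel',.1),('plugged_vessel',.1),('nut_mid',.135),('tip_top',.163),('ivory_tube',.06),('stopper',.02),('spanner',.003),('beaker',.04),('jar',.05),('wash_bottle',.08),('tube_rack',.08)]:
        for d in env.look_for(n,k)[:2]: print(k,round(d['p'],2),np.round(d['centre']),atz(C,d['centre'],z).round(3))
print(env.observe())
E
```

```text
scene pos [1.213 0.285 1.312]
vent_vessel 0.75 [241. 245.] [ 0.64  -0.213  0.1  ]
vent_vessel 0.45 [316. 393.] [0.667 0.258 0.1  ]
plugged_vessel 0.75 [313. 395.] [0.657 0.259 0.1  ]
nut_mid 0.47 [201. 245.] [ 0.537 -0.268  0.135]
ivory_tube 0.75 [291. 294.] [ 0.703 -0.02   0.06 ]
stopper 0.65 [249. 325.] [ 0.518 -0.011  0.02 ]
stopper 0.54 [208. 175.] [ 0.597 -0.506  0.02 ]
spanner 0.77 [217. 331.] [ 0.392 -0.051  0.003]
beaker 0.69 [178. 211.] [ 0.454 -0.456  0.04 ]
beaker 0.35 [202. 244.] [ 0.487 -0.314  0.04 ]
jar 0.77 [207. 177.] [ 0.605 -0.485  0.05 ]
wash_bottle 0.8 [348. 481.] [0.638 0.498 0.08 ]
tube_rack 0.94 [310. 492.] [0.52  0.492 0.08 ]
top pos [0.434 0.012 1.652]
vent_vessel 0.94 [221. 413.] [ 0.611 -0.236  0.1  ]
plugged_vessel 0.66 [211. 220.] [0.644 0.253 0.1  ]
nut_mid 0.41 [249. 426.] [ 0.537 -0.261  0.135]
tip_top 0.63 [268. 133.] [0.502 0.452 0.163]
tip_top 0.44 [250. 429.] [ 0.533 -0.264  0.163]
ivory_tube 0.54 [190. 328.] [ 0.701 -0.023  0.06 ]
ivory_tube 0.22 [266. 131.] [0.511 0.487 0.06 ]
stopper 0.57 [262. 327.] [ 0.514 -0.017  0.02 ]
stopper 0.45 [214. 22
[... 195 characters left out ...]
632 0.501 0.08 ]
{'time_s': 1.2, 'q': array([-1.45069906e+00,  1.04095783e-01,  9.73043173e-02,  1.56393817e+00,
        6.99969832e-06,  1.35310380e+00]), 'qvel': array([ 1.87654223e-03,  7.69473137e-04,  9.53876298e-05,  1.54753120e-04,
       -5.45302657e-05,  6.61405018e-04]), 'tau': array([-1.00077545e-03, -5.56751418e+01,  5.03781474e+01,  1.77948759e-04,
       -2.23813636e-04,  2.48995457e-05]), 'tcp_pos': array([ 0.19885627, -0.56609374,  0.40473553]), 'orientation': array([ 0.69704677,  0.11883608, -0.69704413,  0.11888342]), 'wrist_force': array([ 0.39301005, -0.64876316, -0.92482994]), 'ft_torque': array([ 0.03274077, -0.01260307, -0.02387387]), 'finger_gap': 0.08536407859157101}
```

View pics/scene0.png

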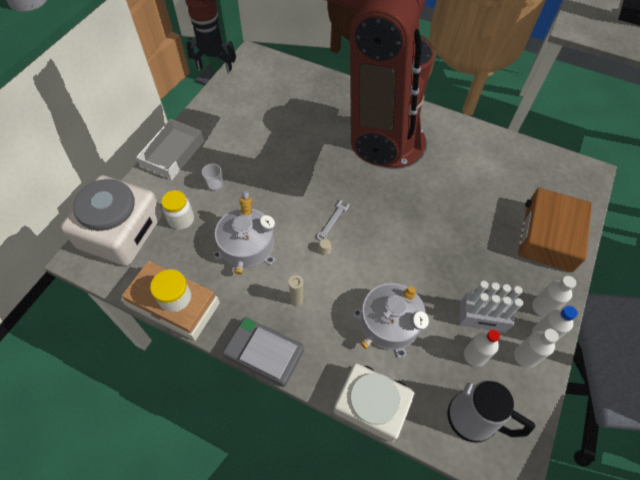

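View pics/top0.png

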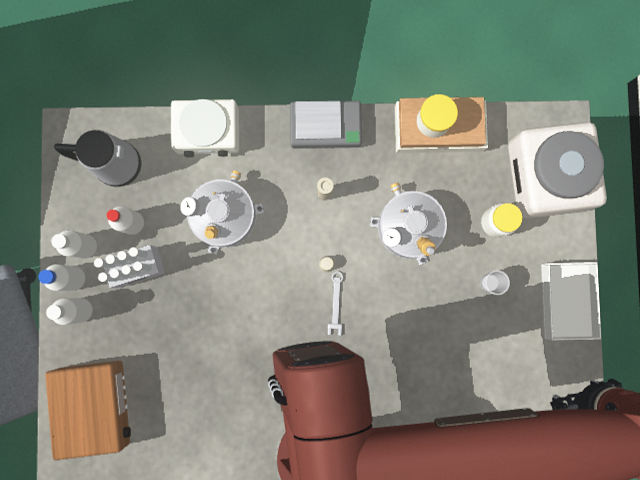

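The picture shows the vent vessel on the right, at y of about -0.24. Its valve is at top (247,427) and scene (203,245), with the gauge at top (237,393). The plugged vessel is on the left. Nearby are the beaker at top (283,495), the jar at (218,505) and the spanner and stopper at column ~330.

```bash
cat >> h.py <<'E'
def axis(psi):
    s=np.sin(np.radians(25)); return np.array([-s*np.cos(psi),-s*np.sin(psi),np.cos(np.radians(25))])
def pts(cx,cy,psi):
    a=axis(psi); foot=np.array([cx-.05*np.cos(psi),cy-.05*np.sin(psi),.094]); return foot,a
def toolR(a,roll):
    # tool x=-a ; roll=0: same as Rz(yaw)Ry(pitch), then roll about tool x
    t=-a; yaw=np.arctan2(t[1],t[0]); p=np.arctan2(-t[2],np.hypot(t[0],t[1]))
    return R.from_euler('ZYX',[yaw,p,roll])
def delta(pos,Rt):
    s=env.observe(); R0=R.from_quat(s['orientation'])
    return (np.asarray(pos)-s['tcp_pos'])*1000,(Rt*R0.inv()).as_rotvec()
E
python3 - <<'E'
from h import *
s=env.observe();q=s['q'];r=R.from_quat(s['orientation'])
print(r.as_matrix().round(3)); print((R.from_euler('ZYX',[q[0],np.pi/2,q[5]])).as_matrix().round(3)); print((R.from_euler('ZYX',[q[0],np.pi/2,-q[5]])).as_matrix().round(3))
S,T=cam('scene'),cam('top')
print('tri nut',tri([(S,(201,245)),(T,(249,426))]))
C,Rm,t=cam('wrist');rr=R.from_quat(s['orientation'])
print('wristcam in tool',rr.inv().apply(-Rm.T@t-s['tcp_pos']).round(3),'fwd',rr.inv().apply(Rm[2]).round(3),'right',rr.inv().apply(Rm[0]).round(3))
f,a=pts(.602,-.238,.4); nm=f+.046*a;print(nm,a)
for roll in (2.3,):
    d,w=delta(nm+(.155+.10)*a,toolR(a,roll)); print(roll,nm+.255*a,d.round(0),w.round(3),np.linalg.norm(w))
E
```

```text
[[ 0.     0.331 -0.943]
 [-0.    -0.943 -0.331]
 [-1.     0.     0.   ]]
[[ 0.     0.331 -0.943]
 [-0.    -0.943 -0.331]
 [-1.     0.     0.   ]]
[[ 0.     0.097  0.995]
 [-0.     0.995 -0.097]
 [-1.    -0.     0.   ]]
tri nut [ 0.53775981 -0.26397535  0.13579472]
wristcam in tool [ 0.029  0.    -0.083] fwd [ 0.947 -0.     0.322] right [ 0.  1. -0.]
[ 0.53804112 -0.26504138  0.13569016] [-0.3892572  -0.1645753   0.90630779]
2.3 [ 0.43878053 -0.30700808  0.36679864] [240. 259. -38.] [-0.023 -0.451  0.889] 0.9970203351846435
```

```bash
python3 - <<'E'
from h import *
f,a=pts(.602,-.238,.4); nm=f+.046*a
d,w=delta(nm+.255*a,toolR(a,3.5)); print(d.round(0),w.round(4),np.linalg.norm(w), (w/15).round(4))
E
```

```text
[240. 259. -38.] [ 0.2282 -0.3738 -0.2915] 0.5260598084950237 [ 0.0152 -0.0249 -0.0194]
```

apply_moves --pt "1 24 26 -3.8 0.0228 -0.0374 -0.0292" --pt "1 24 26 -3.8 0.0228 -0.0374 -0.0292" --pt "1 24 26 -3.8 0.0228 -0.0374 -0.0292" --pt "1 24 26 -3.8 0.0228 -0.0374 -0.0292" --pt "1 24 26 -3.8 0.0228 -0.0374 -0.0292" --pt "1 24 26 -3.8 0.0228 -0.0374 -0.0292" --pt "1 24 26 -3.8 0.0228 -0.0374 -0.0292" --pt "1 24 26 -3.8 0.0228 -0.0374 -0.0292" --pt "1 24 26 -3.8 0.0228 -0.0374 -0.0292" --pt "1 24 26 -3.8 0.0228 -0.0374 -0.0292" --pt "1 0 0 0 0 0 0" --pt "1 0 0 0 0 0 0" --squeeze 30

```text
time_s: 2.4
tcp_pos: [0.439, -0.3056, 0.3668]
orientation: [0.832, 0.071, -0.548, -0.042]
wrist_force: [0.4, -0.2, 0.5]
finger_gap: 0.0849
```

```bash
python3 - <<'E'
from h import *
s=env.observe();print(s['time_s'],s['q'].round(3),s['tcp_pos'].round(4))
C=cam('wrist');im=save('wrist','pics/w1.png');np.savez('w1.npz',K=C[0],R=C[1],t=C[2])
for k in ['nut_mid','tip_top','vent_vessel','valve_foot']:
    for d in env.look_for('wrist',k)[:2]: print(k,round(d['p'],2),np.round(d['centre'],1))
f,a=pts(.602,-.238,.4)
for z in (.046,.064,.076): print(z,np.round(proj(C,f+z*a),1))
E
```

```text
2.4 [-0.958 -0.225 -0.311  1.386  0.425  2.162] [ 0.439  -0.3056  0.3668]
nut_mid 0.78 [234.8 327. ]
tip_top 0.87 [257.  326.2]
vent_vessel 0.66 [162.1 313.7]
vent_vessel 0.28 [343.2 102.7]
valve_foot 0.95 [161.6 311.8]
0.046 [248.3 328.8]
0.064 [260.3 329.1]
0.076 [269.4 329.2]
```

View pics/w1.png

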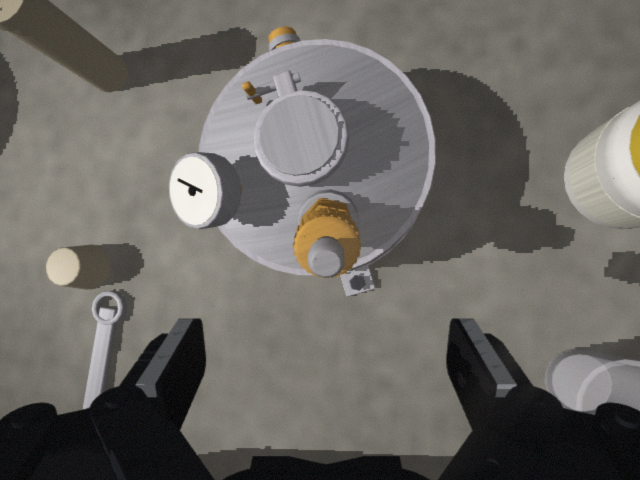

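The wrist view shows the valve head on: tip top at (256,326), nut at (240,326), cover top at (137,298), and the gauge at (189,195), left of the valve.

```bash
python3 - <<'E'
from h import *
z=np.load('w1.npz');C=(z['K'],z['R'],z['t'])
im=cv2.imread('pics/w1.png');hsv=cv2.cvtColor(im,cv2.COLOR_BGR2HSV)
m=cv2.inRange(hsv,(10,120,60),(30,255,255));m[:210]=0;m[290:]=0;m[:,:280]=0;m[:,380:]=0
ys,xs=np.where(m);print('brass bbox',ys.min(),ys.max(),xs.min(),xs.max())
big=cv2.resize(im[80:300,230:400],None,fx=3.5,fy=3.5,interpolation=cv2.INTER_CUBIC);cv2.imwrite('pics/w1c.png',big[:600*2]) 
tip=atz(C,(256,325.7),.1629);cov=atz(C,(137.5,298),.125)
d=cov-tip;print(tip,cov,np.hypot(d[0],d[1]),np.arctan2(d[1],d[0]))
E
```

```text
brass bbox 210 276 294 359
[ 0.53288842 -0.26771658  0.1629    ] [ 0.60462164 -0.23962369  0.125     ] 0.07703807486293739 0.37327025473979425
```

View pics/w1c.png

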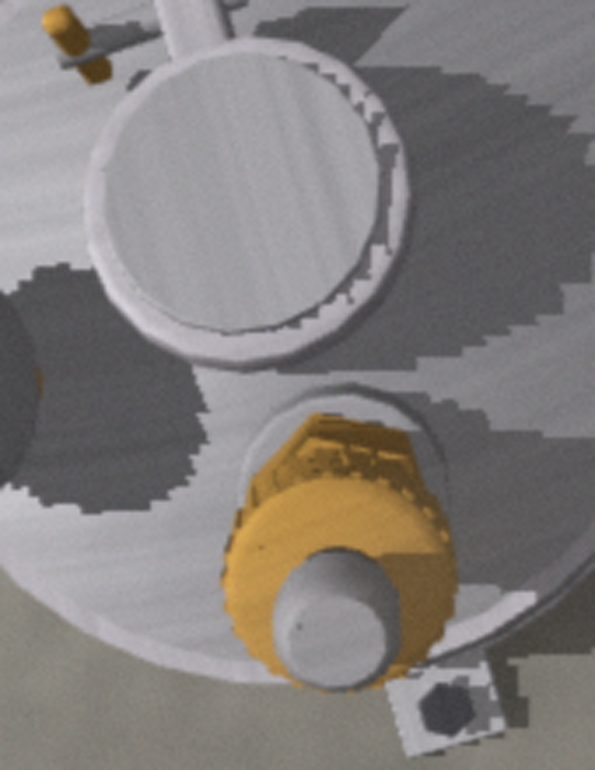

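```bash
python3 - <<'E'
from h import *
from scipy.optimize import least_squares
z=np.load('w1.npz');C=(z['K'],z['R'],z['t'])
tip=atz(C,(262,326.3),.1629);nt=atz(C,(248,327.7),.094+.056*.9063);cov=atz(C,(134.6,298.9),.125)
for p in(tip,nt):
  d=cov-p;print(p,cov,np.hypot(d[0],d[1]),np.arctan2(d[1],d[0]))
def pr(x):
    f,a=pts(*x);return np.r_[proj(C,f+.076*a),proj(C,f+.056*a),proj(C,[x[0],x[1],.125])]
o=np.array([262,326.3,248,327.7,134.6,298.9])
r=least_squares(lambda x:pr(x)-o,[.602,-.238,.4]);print(r.x,r.fun.round(1))
x=r.x;f,a=pts(*x);S,T=cam('scene'),cam('top')
print('scene nut',proj(S,f+.046*a),'top nut',proj(T,f+.046*a), f+.046*a,a)
E
```

```text
[ 0.52992935 -0.26823891  0.1629    ] [ 0.60643959 -0.2400404   0.125     ] 0.081541226198547 0.35311157106380353
[ 0.53774818 -0.26574073  0.1447528 ] [ 0.60643959 -0.2400404   0.125     ] 0.0733417797696374 0.35801810540752854
[ 0.60676918 -0.23993222  0.35492751] [ 0.4  0.4  0.1 -0.4 -0.5 -0.1]
scene nut (np.float64(202.10856372016534), np.float64(245.25590546263143)) top nut (np.float64(246.94543600340907), np.float64(427.0168840447712)) [ 0.54165685 -0.26406433  0.13569016] [-0.39627718 -0.14686931  0.90630779]
```

```bash
cat >> h.py <<'E'
X=(.60677,-.23993,.35493); F,A=pts(*X)
E
python3 - <<'E'
from h import *
Rt=toolR(A,3.9); g=F+.044*A
d,w=delta(g+.255*A,Rt);print(d.round(1),w.round(4),np.linalg.norm(w));print('descend 100mm',(-A*100).round(1))
C=cam('wrist');G=atz(C,(189,195),.136);print('gauge',G, Rt.inv().apply(G-F-.046*A).round(3))
E
```

```text
[ 3.   5.7 -1.8] [ 0.1578  0.0621 -0.4057] 0.4397114823129975
descend 100mm [ 39.6  14.7 -90.6]
gauge [ 0.5679295  -0.18343674  0.136     ] [ 0.022 -0.081  0.011]
```

apply_moves --pt "0.65 0.75 1.4 -0.45 0.0395 0.0155 -0.1014" --pt "0.65 0.75 1.4 -0.45 0.0395 0.0155 -0.1014" --pt "0.65 0.75 1.4 -0.45 0.0395 0.0155 -0.1014" --pt "0.65 0.75 1.5 -0.45 0.0393 0.0156 -0.1015" --pt "0.65 7.92 2.94 -18.12 0 0 0" --pt "0.65 7.92 2.94 -18.12 0 0 0" --pt "0.65 7.92 2.94 -18.12 0 0 0" --pt "0.65 3.96 1.47 -9.06 0 0 0" --pt "0.65 0 0 0 0 0 0" --pt "0.65 0 0 0 0 0 0"

```text
time_s: 3.65
tcp_pos: [0.4694, -0.2905, 0.3021]
orientation: [0.807, -0.057, -0.546, -0.219]
wrist_force: [-0.1, -0.5, 0.5]
finger_gap: 0.0558
```

```bash
python3 - <<'E'
from h import *
s=env.observe();print(s['time_s'],s['q'].round(3),s['wrist_force'])
Rt=toolR(A,3.9); 
d,w=delta(F+(.044+.155)*A,Rt);print(d.round(1),w.round(4), Rt.inv().apply(d).round(1))
C=cam('wrist');save('wrist','pics/w2.png')
for k in ['nut_mid','tip_top']:
    for e in env.look_for('wrist',k)[:1]: print(k,round(e['p'],2),np.round(e['centre'],1))
for z in (.046,.056,.076): print(z,np.round(proj(C,F+z*A),1))
E
```

```text
3.65 [-0.889 -0.193 -0.403  1.212  0.412  2.686] [-0.12061886 -0.48185946  0.53344576]
[ 11.6   4.  -27.8] [ 0.0002  0.0007 -0.0008] [30.4  0.7  0.3]
nut_mid 0.84 [299.5 325.7]
tip_top 0.72 [340.9 325.4]
0.046 [309.8 329.5]
0.056 [322.5 329.7]
0.076 [352.9 330.2]
```

View pics/w2.png

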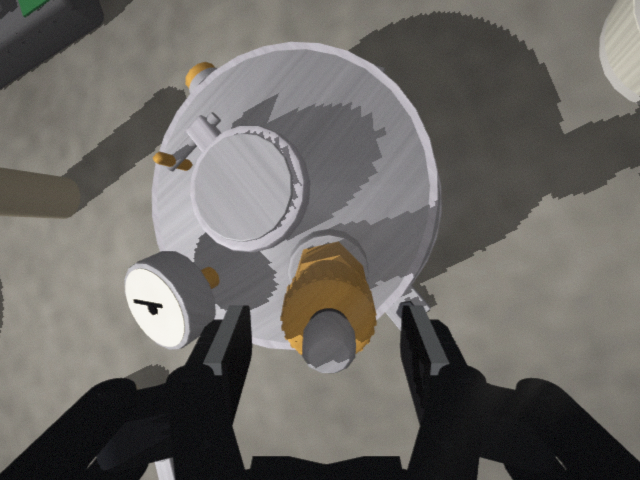

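The jaws straddle the valve centrally, with the tip at about (349,329) against a predicted (353,330). There are 30 mm left to descend.

apply_moves --pt "0.65 5.8 2 -13.9 0 0 0" --pt "0.65 5.8 2 -13.9 0 0 0" --pt "0.65 0 0 0 0 0 0" --pt "0.4 0 0 0 0 0 0" --pt "0.2 0 0 0 0 0 0" --pt "0.2 0 0 0 0 0 0" --pt "0.2 0 0 0 0 0 0" --pt "0.2 0 0 0 0 0 0" --squeeze 30

```text
time_s: 4.6
tcp_pos: [0.481, -0.2867, 0.2748]
orientation: [0.807, -0.058, -0.546, -0.219]
wrist_force: [-5.6, -2.1, 4.0]
finger_gap: 0.0351
```

```bash
python3 - <<'E'
from h import *
s=env.observe();Rt=toolR(A,3.9)
d,w=delta(F+(.044+.155)*A,Rt);print(s['finger_gap'],Rt.inv().apply(d).round(2),w.round(4),'force tool',Rt.inv().apply(s['wrist_force']).round(1),s['ft_torque'].round(2))
save('wrist','pics/w3.png')
print('per row rot .145:',(A*.145).round(4),'lift',(A*.145*8/(2*np.pi)).round(4))
E
```

```text
0.035145635789264676 [ 0.39 -0.01  0.19] [ 0.0013  0.0008 -0.0004] force tool [-6.1  2.6  2.7] [-0.33  1.14  0.07]
per row rot .145: [-0.0575 -0.0213  0.1314] lift [-0.0732 -0.0271  0.1673]
```

View pics/w3.png

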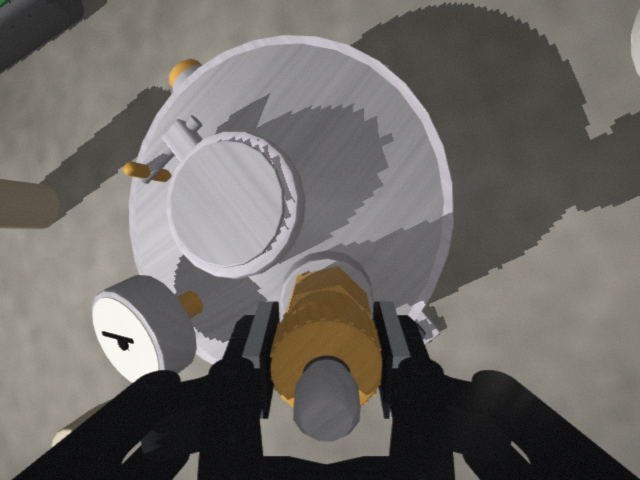

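apply_moves --pt "0.2 -0.07 -0.026 0.162 -0.0555 -0.0206 0.1269" --pt "0.2 -0.07 -0.026 0.162 -0.0555 -0.0206 0.1269" --pt "0.2 -0.07 -0.026 0.162 -0.0555 -0.0206 0.1269" --pt "0.2 -0.07 -0.026 0.162 -0.0555 -0.0206 0.1269" --pt "0.2 -0.07 -0.026 0.162 -0.0555 -0.0206 0.1269" --pt "0.2 -0.07 -0.026 0.162 -0.0555 -0.0206 0.1269" --pt "0.2 -0.07 -0.026 0.162 -0.0555 -0.0206 0.1269" --pt "0.2 -0.07 -0.026 0.162 -0.0555 -0.0206 0.1269" --pt "0.2 -0.07 -0.026 0.162 -0.0555 -0.0206 0.1269" --pt "0.2 -0.07 -0.026 0.162 -0.0555 -0.0206 0.1269" --pt "0.2 0 0 0 0 0 0"

```text
time_s: 5.75
tcp_pos: [0.4803, -0.2863, 0.2758]
orientation: [0.757, 0.309, -0.454, 0.353]
wrist_force: [-4.4, 1.4, 3.2]
finger_gap: 0.0352
```

```bash
cat > st.py <<'E'
from h import *
s=env.observe();r=R.from_quat(s['orientation']);v=s['tcp_pos']-F
print(s['time_s'],s['q'].round(3),'gap',round(s['finger_gap'],4),'along',((v@A)*1000).round(2),'off',((v-A*(v@A))*1000).round(1),'tilt',np.arccos(-r.as_matrix()[:,0]@A).round(4),'Ftool',r.inv().apply(s['wrist_force']).round(1),'Ttool',r.inv().apply(s['ft_torque']).round(2))
E
python3 st.py
```

```text
5.75 [-0.868 -0.163 -0.425  1.152  0.409  1.307] gap 0.0352 along 200.56 off [-0.1  0.5  0.1] tilt 0.0008 Ftool [-4.4 -3.4 -0.1] Ttool [-0.12 -0.19 -1.1 ]
```

apply_moves --pt "0.2 -0.07 -0.026 0.162 -0.0555 -0.0206 0.1269" --pt "0.2 -0.07 -0.026 0.162 -0.0555 -0.0206 0.1269" --pt "0.2 -0.07 -0.026 0.162 -0.0555 -0.0206 0.1269" --pt "0.2 -0.07 -0.026 0.162 -0.0555 -0.0206 0.1269" --pt "0.2 -0.07 -0.026 0.162 -0.0555 -0.0206 0.1269" --pt "0.2 -0.07 -0.026 0.162 -0.0555 -0.0206 0.1269" --pt "0.2 -0.07 -0.026 0.162 -0.0555 -0.0206 0.1269" --pt "0.2 -0.07 -0.026 0.162 -0.0555 -0.0206 0.1269" --pt "0.2 -0.07 -0.026 0.162 -0.0555 -0.0206 0.1269" --pt "0.2 -0.07 -0.026 0.162 -0.0555 -0.0206 0.1269" --pt "0.2 -0.07 -0.026 0.162 -0.0555 -0.0206 0.1269" --pt "0.2 -0.07 -0.026 0.162 -0.0555 -0.0206 0.1269" --pt "0.2 -0.07 -0.026 0.162 -0.0555 -0.0206 0.1269" --pt "0.2 -0.07 -0.026 0.162 -0.0555 -0.0206 0.1269" --pt "0.2 -0.07 -0.026 0.162 -0.0555 -0.0206 0.1269" --pt "0.2 -0.07 -0.026 0.162 -0.0555 -0.0206 0.1269" --pt "0.2 -0.07 -0.026 0.162 -0.0555 -0.0206 0.1269" --pt "0.2 -0.07 -0.026 0.162 -0.0555 -0.0206 0.1269" --pt "0.2 -0.07 -0.026 0.162 -0.0555 -0.0206 0.1269" --pt "0.2 0 0 0 0 0 0"

```text
time_s: 7.75
tcp_pos: [0.4785, -0.2873, 0.2783]
orientation: [-0.162, 0.516, 0.191, 0.819]
wrist_force: [-9.4, -2.4, 0.5]
finger_gap: 0.0352
```

```bash
python3 st.py
```

```text
7.75 [-0.871 -0.167 -0.424  1.158  0.407 -1.354] gap 0.0352 along 203.63 off [-0.7 -0.1 -0.3] tilt 0.0022 Ftool [-4.5  2.4 -8.2] Ttool [-0.1   1.85  0.54]
```

apply_moves --pt "0.2 -0.07 -0.026 0.162 -0.0555 -0.0206 0.1269" --pt "0.2 -0.07 -0.026 0.162 -0.0555 -0.0206 0.1269" --pt "0.2 -0.07 -0.026 0.162 -0.0555 -0.0206 0.1269" --pt "0.2 0 0 0 0 0 0"

```text
time_s: 8.15
tcp_pos: [0.4784, -0.2875, 0.2789]
orientation: [-0.329, 0.465, 0.294, 0.768]
wrist_force: [-8.3, -3.6, 0.5]
finger_gap: 0.0351
```

```bash
python3 st.py
```

```text
8.15 [-0.871 -0.168 -0.423  1.159  0.407 -1.775] gap 0.0351 along 204.29 off [-0.5 -0.2 -0.3] tilt 0.0021 Ftool [-4.3  4.  -7. ] Ttool [-0.12  1.64  1.05]
```

apply_moves --pt "0.2 -0.07 -0.026 0.162 -0.0555 -0.0206 0.1269" --pt "0.2 0 0 0 -0.0397 -0.0147 0.0906" --pt "0.2 0 0 0 0 0 0"

```text
time_s: 8.45
tcp_pos: [0.4786, -0.2871, 0.2792]
orientation: [-0.418, 0.426, 0.347, 0.723]
wrist_force: [-5.4, 1.4, 2.0]
finger_gap: 0.0348
```

```bash
python3 st.py
```

```text
8.45 [-0.871 -0.168 -0.423  1.16   0.409 -2.014] gap 0.0348 along 204.47 off [-0.3  0.3 -0.1] tilt 0.0002 Ftool [-3.7  4.6  0. ] Ttool [-0.09  0.4   1.23]
```

apply_moves --pt "0.2 0 0 0 -0.0397 -0.0147 0.0906" --pt "0.2 0 0 0 -0.0397 -0.0147 0.0906" --pt "0.2 0 0 0 0 0 0"

```text
time_s: 8.75
tcp_pos: [0.4786, -0.2866, 0.2791]
orientation: [-0.488, 0.389, 0.388, 0.679]
wrist_force: [-5.2, 3.6, 3.3]
finger_gap: 0.0351
```

```bash
python3 st.py; python3 - <<'E'
from h import *
print((A*100).round(1))
E
```

```text
8.75 [-0.871 -0.169 -0.423  1.16   0.41  -2.213] gap 0.0351 along 204.31 off [-0.3  0.7 -0. ] tilt 0.0011 Ftool [-4.5  4.4  3.4] Ttool [ 0.52 -0.43  1.2 ]
[-39.6 -14.7  90.6]
```

The axial torque rose to 0.52 N m, so the nut is at its end stop. Next I release it, back off along the axis and shut the fingers.

apply_moves --pt "0.65 0 0 0 0 0 0" --pt "0.65 0 0 0 0 0 0" --pt "0.65 0 0 0 0 0 0" --pt "0.65 -7.4 -3 17 0 0 0" --pt "0.65 -7.4 -3 17 0 0 0" --pt "0.65 -7.4 -3 17 0 0 0" --pt "0.65 -7.4 -3 17 0 0 0" --pt "0 0 0 0 0 0 0" --pt "0 0 0 0 0 0 0" --pt "0 0 0 0 0 0 0" --pt "0 0 0 0 0 0 0" --pt "0 0 0 0 0 0 0"

```text
time_s: 9.95
tcp_pos: [0.4493, -0.2987, 0.3463]
orientation: [-0.488, 0.388, 0.389, 0.678]
wrist_force: [0.6, 0.1, -0.5]
finger_gap: -0.0001
```

```bash
python3 st.py; python3 - <<'E'
from h import *
C=cam('wrist');save('wrist','pics/w4.png')
for z in (.062,.076): print(z,np.round(proj(C,F+z*A),1))
d,w=delta(F+.253*A,toolR(A,3.9));print(d.round(1))
for k in ['nut_mid','tip_top']:
    for e in env.look_for('wrist',k)[:1]: print(k,round(e['p'],2),np.round(e['centre'],1))
E
```

```text
9.95 [-0.931 -0.231 -0.355  1.318  0.418 -2.281] gap -0.0001 along 278.51 off [-0.2 -0.5 -0.2] tilt 0.0009 Ftool [ 0.7 -0.3  0. ] Ttool [0.04 0.19 0.33]
0.062 [273.5 327.2]
0.076 [286.2 327.3]
[ 10.3   4.3 -23.2]
nut_mid 0.96 [256.  323.9]
tip_top 0.86 [278.8 325.5]
```

View pics/w4.png

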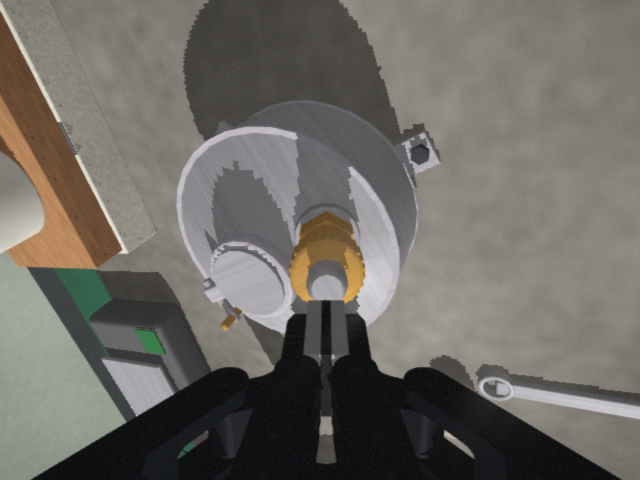

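The fingers are shut and in line with the tip at (283,327), and the nut stands up the stem.

apply_moves --pt "0 3.4 1.4 -7.7 0 0 0" --pt "0 3.4 1.4 -7.7 0 0 0" --pt "0 3.5 1.5 -7.8 0 0 0" --pt "0 0.4 0.15 -0.9 0 0 0" --pt "0 0.4 0.15 -0.9 0 0 0" --pt "0 0 0 0 0 0 0"

```text
time_s: 10.7
tcp_pos: [0.4604, -0.2943, 0.3221]
orientation: [-0.489, 0.388, 0.388, 0.678]
wrist_force: [-0.9, 0.3, 0.3]
finger_gap: -0.0003
```

```bash
python3 st.py
```

```text
10.7 [-0.908 -0.212 -0.383  1.259  0.415 -2.256] gap -0.0003 along 251.55 off [ 0.2 -0.1  0.1] tilt 0.0005 Ftool [-0.6  0.8  0.2] Ttool [0.01 0.19 0.32]
```

apply_moves --pt "0 0.4 0.15 -0.9 0 0 0" --pt "0 0.4 0.15 -0.9 0 0 0" --pt "0 0.4 0.15 -0.9 0 0 0" --pt "0 0 0 0 0 0 0"

```text
time_s: 11.1
tcp_pos: [0.4616, -0.2941, 0.3198]
orientation: [-0.489, 0.388, 0.388, 0.678]
wrist_force: [-2.5, -0.1, 4.3]
finger_gap: 0.0003
```

```bash
python3 st.py
```

```text
11.1 [-0.906 -0.21  -0.385  1.253  0.414 -2.253] gap 0.0003 along 248.99 off [ 0.4 -0.2  0.1] tilt 0.0011 Ftool [-4.9  0.7  0.4] Ttool [0.02 0.11 0.57]
```

apply_moves --pt "0 0.4 0.15 -0.9 0 0 0" --pt "0 0.4 0.15 -0.9 0 0 0" --pt "0 0.4 0.15 -0.9 0 0 0" --pt "0 0 0 0 0 0 0"

```text
time_s: 11.5
tcp_pos: [0.4628, -0.2936, 0.317]
orientation: [-0.489, 0.388, 0.388, 0.678]
wrist_force: [-4.0, 0.6, 6.4]
finger_gap: 0.0002
```

```bash
python3 st.py
```

```text
11.5 [-0.904 -0.208 -0.388  1.247  0.414 -2.25 ] gap 0.0002 along 245.94 off [ 0.4 -0.2  0.1] tilt 0.0011 Ftool [-7.3  1.4  1.4] Ttool [0.   0.11 0.68]
```

Force is rising with the spring, about 0.8 N/mm. I will press in small steps to the solid stop.

apply_moves --pt "0 0.4 0.15 -0.9 0 0 0" --pt "0 0.2 0.07 -0.45 0 0 0" --pt "0 0 0 0 0 0 0"

```text
time_s: 11.8
tcp_pos: [0.4634, -0.2934, 0.3158]
orientation: [-0.489, 0.388, 0.388, 0.678]
wrist_force: [-5.2, 0.3, 7.3]
finger_gap: -0.0003
```

```bash
python3 st.py
```

```text
11.8 [-0.902 -0.206 -0.389  1.244  0.414 -2.249] gap -0.0003 along 244.59 off [ 0.4 -0.2  0.1] tilt 0.0012 Ftool [-8.7  2.2  1.1] Ttool [0.01 0.04 0.76]
```

apply_moves --pt "0 0.2 0.07 -0.45 0 0 0" --pt "0 0.1 0.04 -0.22 0 0 0" --pt "0 0 0 0 0 0 0"

```text
time_s: 12.1
tcp_pos: [0.4635, -0.2934, 0.3158]
orientation: [-0.489, 0.389, 0.388, 0.678]
wrist_force: [-10.5, 0.5, 12.9]
finger_gap: 0.0002
```

```bash
python3 st.py
```

```text
12.1 [-0.902 -0.206 -0.389  1.243  0.413 -2.248] gap 0.0002 along 244.5 off [ 0.5 -0.2  0.2] tilt 0.0015 Ftool [-15.8   4.9   1.8] Ttool [-0.04 -0.17  1.33]
```

The tip is at its solid stop: position stopped changing at about 16 N. Holding there, then releasing.

apply_moves --pt "0 0 0 0 0 0 0" --pt "0 0 0 0 0 0 0" --pt "0 0 0 0 0 0 0" --pt "0 0 0 0 0 0 0" --pt "0 0 0 0 0 0 0" --pt "0 0 0 0 0 0 0" --pt "0 0 0 0 0 0 0" --pt "0 0 0 0 0 0 0" --pt "0 0 0 0 0 0 0" --pt "0 0 0 0 0 0 0" --pt "0 0 0 0 0 0 0" --pt "0 0 0 0 0 0 0" --pt "0 0 0 0 0 0 0" --pt "0 0 0 0 0 0 0" --pt "0 0 0 0 0 0 0" --pt "0 0 0 0 0 0 0" --pt "0 0 0 0 0 0 0" --pt "0 0 0 0 0 0 0" --pt "0 0 0 0 0 0 0" --pt "0 0 0 0 0 0 0"

```text
time_s: 14.1
tcp_pos: [0.4635, -0.2934, 0.3158]
orientation: [-0.489, 0.389, 0.388, 0.678]
wrist_force: [-9.4, 0.5, 11.9]
finger_gap: -0.0001
```

```bash
python3 st.py
```

```text
14.1 [-0.902 -0.206 -0.39   1.243  0.413 -2.248] gap -0.0001 along 244.5 off [ 0.5 -0.2  0.2] tilt 0.0015 Ftool [-14.5   4.4   1.7] Ttool [-0.05 -0.18  1.39]
```

apply_moves --pt "0 0 0 0 0 0 0" --pt "0 -0.8 -0.3 1.8 0 0 0" --pt "0 -0.8 -0.3 1.8 0 0 0" --pt "0 -0.8 -0.3 1.8 0 0 0" --pt "0 -0.8 -0.3 1.8 0 0 0" --pt "0 -4 -1.5 9 0 0 0" --pt "0 -6 -2.2 13.6 0 0 0" --pt "0 -8 -3 18 0 0 0" --pt "0 -8 -3 18 0 0 0" --pt "0 0 0 0 0 0 0" --pt "0 0 0 0 0 0 0" --pt "0 0 0 0 0 0 0"

```text
time_s: 15.3
tcp_pos: [0.4345, -0.3038, 0.3793]
orientation: [-0.488, 0.388, 0.389, 0.678]
wrist_force: [-0.1, -0.1, 0.4]
finger_gap: -0.0002
```

```bash
python3 st.py; python3 - <<'E'
from h import *
C=cam('wrist');im=save('wrist','pics/w5.png')
for z in (.062,.076): print(z,np.round(proj(C,F+z*A),1))
E
```

```text
15.3 [-0.962 -0.252 -0.313  1.395  0.422 -2.314] gap -0.0002 along 315.11 off [-0.5 -0.2 -0.3] tilt 0.0011 Ftool [-0.4 -0.1 -0. ] Ttool [0.02 0.19 0.37]
0.062 [246.5 326.2]
0.076 [255.7 326.2]
```

View pics/w5.png

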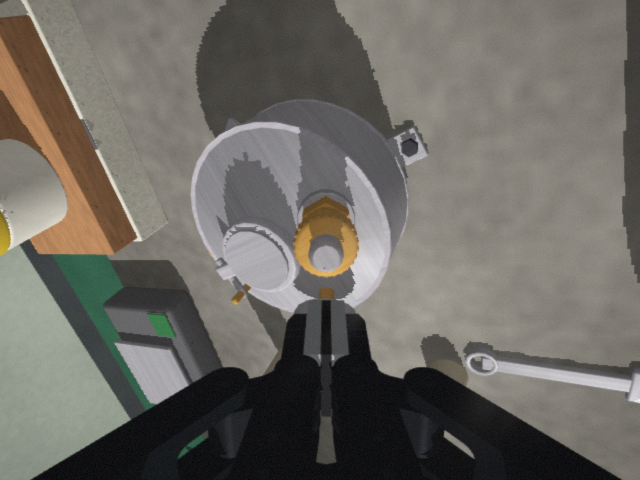

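The tip is back out, at about (255,326) against the predicted shut position of (255.7,326.2). The arm is clear of everything.

```bash
python3 -c "
from bench import env
print(env.job_done())"
```

```text
the job is handed in; nothing more can be done
None
```

I vented the vessel on the right, the one with the knurled nut, and handed the job in at about 15 s of the 67 s allowed. `env.job_done()` reported no verdict.

- **Nut:** I turned the gripper 4.9 rad anticlockwise, lifting it with the thread. Over the last 0.2 rad the axial torque rose from about 0.1 to 0.5 N m, so I took the nut to be at its end stop. I had no direct reading of the nut's angle. I then let go and left it unscrewed.
- **Tip:** I pressed it with shut fingers along the valve axis, about 5.5 mm to the solid stop. I held it there for about 2.2 s at 14–17 N, well under the 40 N limit.
- **Last checks:** After backing off about 70 mm along the axis, the wrist picture showed the tip within about 1 px of its shut position. The wrist force was near zero, so the arm was touching nothing.
- **Other things on the bench:** I saw no contact with the plugged vessel or the other things. I didn't measure their final positions.

The measurements agreed with each other. The fitted vessel pose left residuals under 0.5 px in the wrist view and matched the other two cameras to about 2 px.

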